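# Fit the lane divider into the drip rack

## Task

Take the blue four-finned lane divider and fit it into the bottle drip rack, so that each of its four fins stands in one of the rack's four slots, fully down and about the middle of the rack. Hold it by its rib until its fins stand on the rack's floor, then let go: do not drop it in. Leave the orange three-finned divider where it stands; it belongs to another rack.

Things in the scene. Friction and masses are not known exactly. Their poses are not given: they have to be found in the camera images.
- blue_grip (a point): Blue plastic divider, loose, 0.2 kg, a comb standing teeth down. Point: middle of its grip rib, 75 mm above its underside. z up, x along the fins, y across. Four fins 80 long (x), 8 thick, 40 high, at y = -54, -18, 18, 54. On top a bar 30 (x) x 116 x 10 mm, then the rib 20 thick (x) x 84 (y), 50 to 100 mm above the underside: pinch it along x. Same after a half turn about z.
- rack: Drip rack, fixed; origin at the underside's centre, on the table. z up, x along the fins, y across. Dark base 130 (x) x 180 x 10 mm with five white fins 110 long (x), 8 thick, tops at 46 mm, at y = -72, -36, 0, 36, 72; four slots 28 wide, centred at y = -54, -18, 18, 54, floor at 10 mm. Blue divider home: rib middle over the origin at 85 mm, axes parallel to the rack's (either way round).
- orange_grip (a point): Orange divider, a loose bystander that does not fit: like the blue one in size and axes (point: middle of its rib, 75 mm above its underside) but with three fins, 54 mm apart. Blue and orange stand on the table on opposite sides of the rack, either way.
There are look-alikes about, which are no part of the job. Leave any green or turquoise look-alike of the part that bears blue_grip alone.

How it is judged:
By the outcome, as a careful person would: the job done as asked, in the order asked, and still so for the second after the job is handed in, with the robot touching nothing.
It also fails if it takes over 42 s, if anything falls off the work surface, if the arm or the gripper's body presses on something with over 40 N, if the wrist force passes 120 N, or if a joint passes its speed limit or range.

## Robot

A 6-joint arm with a two-finger parallel gripper is mounted at the origin on the work surface. World frame = base frame: x ahead of the robot, y to its left, z up, the work surface at z = 0. Lengths are in m, angles in degrees, forces in N, time in s.
With the tool pointing down it reaches from about 0.3 to 0.75 m from the base axis. Payload 8.5 kg.
Tool frame: the origin (TCP) lies between the finger pads; the fingertips stand 17 mm ahead of it and the grasp point (between the pads) lies 2 mm behind it; z points along the fingers, y is the direction in which the jaws open and shut (so a half turn about z gives the same grasp; the last joint's range is limited). The gripper opens to 85 mm and grips with 20 to 120 N. Pads are 22 mm wide; open, the fingers measure 114 mm over their backs; the gripper's body (76 mm by 85 mm) begins 54 mm behind the grasp point. The pads swing forward as they close: fully open they stand 13 mm farther back than shut.
Start: joints at [59.57, 21.807, 74.336, -0, 83.858, -12.336], TCP at [0.171, 0.523, 0.248] pointing down, gripper open.
Joint ranges: [-178.18, 178.18], [-50.72, 133.34], [12.68, 142.11], [-81.47, 261.47], [9.98, 163.14], [-165.26, 165.26]. Speed limits (degrees/s): [136.94, 136.94, 180, 180, 180, 180].

## Interface

Orientations are given as a 3x3 rotation matrix whose columns are the frame's x, y, z axes.
In Python, from rig import readout, eyes, env gives the robot as it stands.
- The arm moves only by the tool arm_command, never from a script. Its argument "rows" is text: rows parted by semicolons, each of 7 numbers parted by spaces: the closure, from 0 (fully open) to 1 (shut), then the shift along the tool's x, y, z in mm, then the turn, a rotation vector about the tool's x, y, z in degrees. In form: grip dx dy dz rx ry rz; .... A call has 1 to 5 rows; each row shifts and turns the commanded pose from where the row before left it, along the tool's axes as they then stand; what a row does not reach is not made up. A row lasts 1/12 s, in which the tool goes at most 41.7 mm and 7.16 degrees, less where a joint would pass 70% of its speed; a pose out of reach is approached as far as the arm can. A call with a gripper value outside its range is refused whole. The fingers move at their own pace and stop on an object; "squeeze" is the grip in N (left out, the last holds). Time passes only in rows, so rows that do not move let the fingers close. It gives the time, the measured TCP pose, the force and the opening at its end, in the units of the state.
- readout.observe(): the state, without advancing time (a new reading comes with each control period).
- eyes.get_image(name): name is "scene" or "side" or "wrist"; returns the picture (384x512x3 uint8, red, green, blue); there is no depth.
- eyes.camera_model(name): a dict with "mtx" (3x3 intrinsics, pixels), "view" (4x4, takes a point from world to camera coordinates). Camera axes: x right, y up, looking along -z (the intrinsics and any distortion apply to the point x, -y, -z); pixel columns grow to the right and rows downward; lengths in m; the calibration is good to about 2 mm. A picture is of the moment at which its call begins: read the wrist's pose just before it. camera_model takes no time and is no camera call; for the wrist camera it gives the pose at the moment of the call.
- env.close_job(): hands the job in, once; it reports no verdict.
The state is a dict: "time_s": time; "q": joint angles; "qvel": joint speeds; "joint_efforts": joint torques, N m; "position": TCP position; "tool_rot": TCP orientation; "ft_force": force on the tool from outside, world axes, zero at the start; "wrist_torque": the same for the moment, N m; "grip_width": finger opening in m.
Only numpy, scipy, OpenCV 4.12 (cv2) and the standard library are available. Lean on these libraries where they do the work, as an engineer would, in place of code of your own. Each camera call takes 0.05 s, during which the arm holds its last target. There are 200 camera calls.

## Working session

There is one attempt and no reset: what is moved stays moved. The work goes in short steps, Python scripts to look and compute and a tool call to move; the robot and the scene stay as the last step left them, time stands still between calls to the robot, and variables do not carry over. Pictures are saved under pics/ and viewed, about 8 in all and at most 12, crops included, and the job is handed in when it is done.

Besides the shell and the picture viewer there is one more tool, called after "Call:" by a JSON object that holds its "name" and its "arguments", one argument or row to a line. arm_command: Moves the arm, as the interface text tells. Its arguments: {"type":"object","properties":{"rows":{"type":"string"},"squeeze":{"type":"number"}},"required":["rows"]}

```bash
mkdir -p pics; ls
python3 - <<'E'
from rig import readout, eyes, env
import cv2, numpy as np
for n in ["scene","side"]:
    cv2.imwrite(f"pics/{n}0.png",cv2.cvtColor(eyes.get_image(n),cv2.COLOR_RGB2BGR))
    m=eyes.camera_model(n); print(n,{k:np.round(v,4).tolist() if not isinstance(v,str) else v for k,v in m.items()})
s=readout.observe(); print(s)
a,b=cv2.imread("pics/scene0.png"),cv2.imread("pics/side0.png")
cv2.imwrite("pics/both0.png",cv2.resize(np.vstack([a]),(800,600),interpolation=cv2.INTER_CUBIC))
cv2.imwrite("pics/sideL.png",cv2.resize(b,(800,600),interpolation=cv2.INTER_CUBIC))
E
```

```text
pics
scene {'mtx': [[416.0901, 0.0, 253.8101], [0.0, 416.0901, 187.6717], [0.0, 0.0, 1.0]], 'view': [[0.5114, 0.8593, 0.0068, -0.333], [-0.6311, 0.3702, 0.6817, 0.2201], [0.5833, -0.3529, 0.7316, -1.5778], [0.0, 0.0, 0.0, 1.0]]}
side {'mtx': [[416.3308, 0.0, 250.3162], [0.0, 416.3308, 195.276], [0.0, 0.0, 1.0]], 'view': [[0.8644, -0.5028, 0.0014, -0.3612], [0.3132, 0.5407, 0.7807, -0.2784], [-0.3933, -0.6744, 0.6249, -1.0524], [0.0, 0.0, 0.0, 1.0]]}
{'time_s': 0.1, 'q': array([ 5.95687824e+01,  2.18382320e+01,  7.43799176e+01, -1.46208918e-03,
        8.38563671e+01, -1.23345846e+01]), 'qvel': array([-0.04370195, -0.11405677, -0.11133585, -0.05154383,  0.1232693 ,
       -0.05029413]), 'joint_efforts': array([ 3.68260182e-03, -4.49217832e+01, -2.31661534e+01, -1.32642704e-04,
        3.64721447e-03, -6.48344644e-05]), 'position': array([0.17071585, 0.52258571, 0.24776607]), 'tool_rot': array([[-9.50534760e-01,  3.10617554e-01, -6.36862845e-04],
       [ 3.10618104e-01,  9.50534117e-01, -1.13424448e-03],
       [ 2.53043615e-04, -1.27595994e-03, -9.99999154e-01]]), 'ft_force': array([ 0.20230138, -0.19709288,  0.20718583]), 'wrist_torque': array([-0.03111399, -0.06773382, -0.05175473]), 'grip_width': 0.08559099568456074}
```

View pics/both0.png

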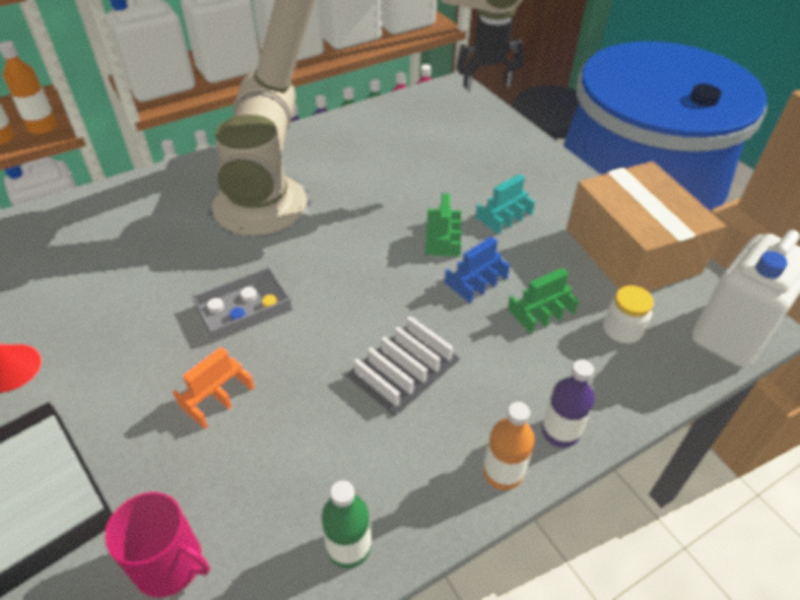

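View pics/sideL.png

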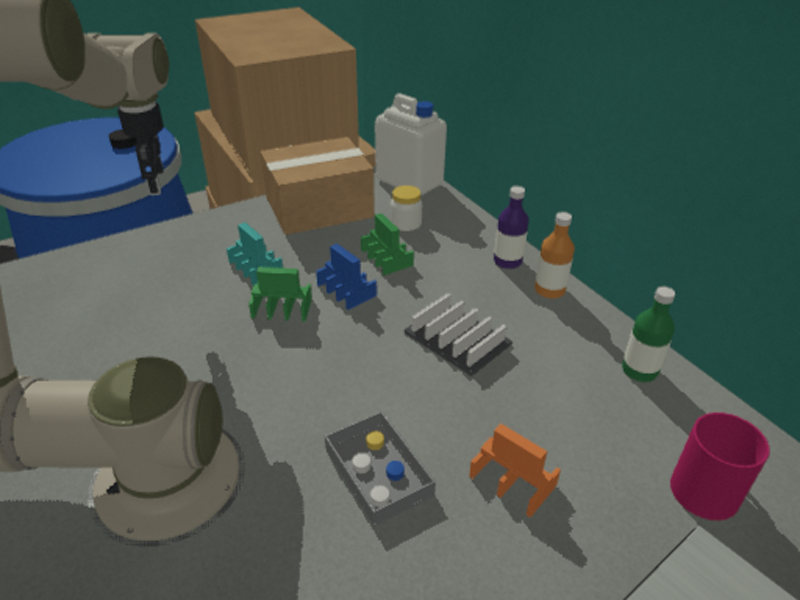

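The candidates in the scene view are blue (477,270), green (443,230), green (543,298), turquoise (506,203) and orange (213,382). Only the one at (477,270), seen at (346,276) in the side view, is blue with four fins. I'll confirm it in enlarged crops, which also show the rack.

Run:
```python
import cv2
a,b=cv2.imread("pics/scene0.png"),cv2.imread("pics/side0.png")
def f(im,x,y,n):
    c=cv2.resize(im[y:y+120,x:x+150],None,fx=5,fy=5,interpolation=cv2.INTER_CUBIC)
    for i in range(0,150,10):cv2.putText(c,str(x+i),(i*5,8),0,.3,(0,0,255)); cv2.line(c,(i*5,10),(i*5,14),(0,0,255))
    for i in range(10,120,10):cv2.putText(c,str(y+i),(0,i*5+3),0,.3,(0,0,255))
    cv2.imwrite(n,c)
f(a,215,148,"pics/ca.png"); f(b,195,145,"pics/cb.png")
```

```text
(no output)
```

View pics/ca.png

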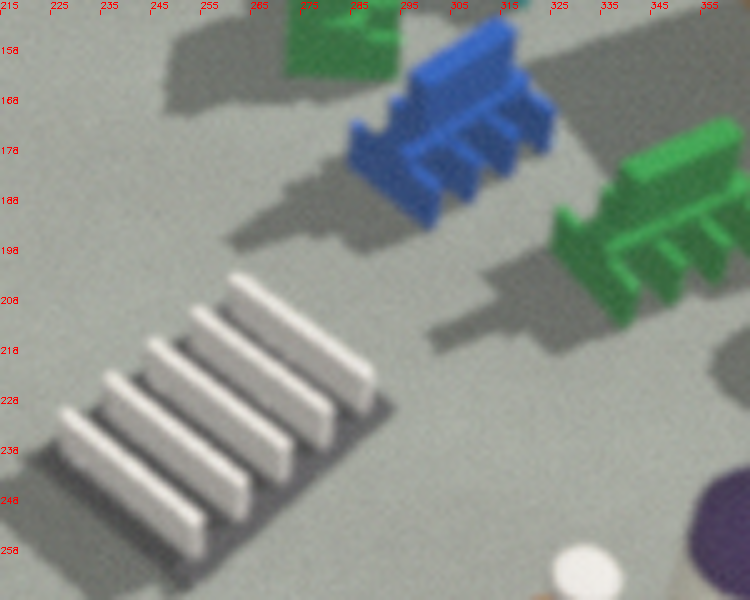

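View pics/cb.png

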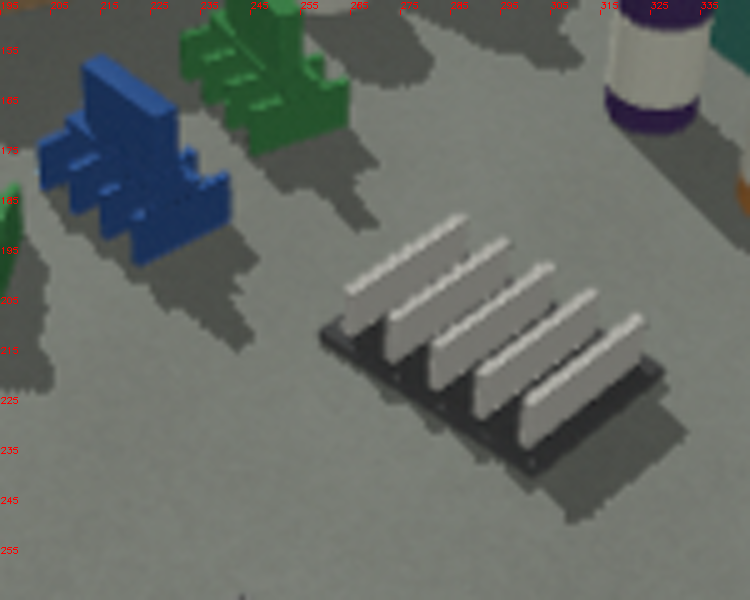

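The crops confirm it: the blue divider has four fins, and both green ones and the turquoise are look-alikes. Next I fit poses to the corner pixels in both views.

```bash
cat > fit.py <<'E'
import numpy as np
from scipy.optimize import least_squares
from rig import eyes, readout
def proj(m,P):
    V=np.array(m["view"]);K=np.array(m["mtx"]);c=P@V[:3,:3].T+V[:3,3]
    c=c*[1,-1,-1]; p=c@K.T; return p[:,:2]/p[:,2:]
def place(t,L):
    c,s=np.cos(t[2]),np.sin(t[2]); L=np.asarray(L,float)/1000
    return L@np.array([[c,-s,0],[s,c,0],[0,0,1]]).T+[t[0],t[1],0]
def fit(obs,x0,z=0):  # obs: list of (model, local pts mm, pixels)
    f=lambda t: np.concatenate([(proj(m,place(t,L)+[0,0,z])-np.array(p)).ravel() for m,L,p in obs])
    r=least_squares(f,x0,loss="soft_l1"); return r.x,np.sqrt(np.mean(f(r.x)**2)),f(r.x)
E
python3 - <<'E'
from fit import *
S,D=eyes.camera_model("scene"),eyes.camera_model("side")
sa=lambda p:np.array(p)/5+[215,148]; sb=lambda p:np.array(p)/5+[195,145]
Y=[-72,-36,0,36,72]
L=[(-55,y,46) for y in Y]+[(55,y,46) for y in Y]
ps=[(68,412),(112,378),(155,343),(199,309),(238,276),(200,522),(244,482),(289,443),(330,407),(371,372)]
l=[(349,290),(391,318),(435,346),(480,373),(526,403)][::-1]; r=[(462,218),(505,242),(549,266),(592,293),(638,319)][::-1]
B1=[(-10,-42,100),(10,-42,100),(10,42,100),(-10,42,100),(40,-58,0),(40,58,0),(-40,-58,40)]
b1=[(411,72),(428,88),(518,38),(500,20),(430,230),(549,152),(352,122)]
B2=[(-10,42,100),(10,42,100),(-10,-42,100),(10,-42,100),(-40,-58,0),(40,-58,0),(40,-58,40),(-40,58,0)]
b2=[(83,65),(100,57),(155,112),(176,103),(137,265),(230,220),(228,175),(41,190)]
for n,o in [("rack",[(S,L,sa(ps)),(D,L,sb(l+r))]),("blue",[(S,B1,sa(b1)),(D,B2,sb(b2))])]:
  for oo in (o,o[:1],o[1:]):
    t,e,res=fit(oo,[.5,.2,.3]); print(n,np.round(t[:2],4),np.degrees(t[2]).round(2),"rms px",e.round(2))
    if oo is o: print(res.round(1).tolist())
E
```

```text
rack [0.6008 0.0455] 15.02 rms px 0.83
[-1.1, -1.1, -1.0, -1.3, -0.9, -1.1, -1.2, -0.9, -0.8, -0.8, -0.1, -0.7, 0.0, -0.4, -0.3, -0.0, -0.1, -0.1, -0.1, -0.1, 0.5, -1.0, 0.3, -0.8, 0.2, -1.1, 0.2, -0.9, 0.1, -0.6, 0.9, -1.5, 0.8, -1.5, 0.4, -1.2, 0.5, -1.4, 0.6, -1.4]
rack [0.6036 0.0457] 15.07 rms px 0.47
rack [0.5966 0.0418] 14.82 rms px 0.31
blue [0.4802 0.3013] 9.23 rms px 0.85
[-1.2, -0.9, -0.2, -0.7, 0.5, -2.2, -0.4, -1.8, -0.4, 0.1, 0.4, -0.5, -0.7, -0.3, -0.4, -1.1, 1.0, -1.6, 0.1, 0.6, 0.8, 0.1, 0.5, -0.0, 0.6, -0.3, 0.9, -0.7, -0.0, -1.2]
blue [0.4837 0.3   ] 9.05 rms px 0.68
blue [0.4773 0.2995] 9.89 rms px 0.6
```

```bash
cat > plan.py <<'E'
import sys, numpy as np
from scipy.spatial.transform import Rotation as Ro
from rig import readout
def plan(x,y,z,yaw,n,grip):
    s=readout.observe(); p=s["position"];R=np.array(s["tool_rot"])
    c,q=np.cos(np.radians(yaw)),np.sin(np.radians(yaw))
    T=np.array([[q,c,0],[-c,q,0],[0,0,-1]]).astype(float)  # columns x,y,z ; y at yaw
    rv=Ro.from_matrix(R.T@T).as_rotvec(degrees=True)
    d=(np.array([x,y,z])-p)*1000/n
    print("t",s["time_s"],"dist/row",np.linalg.norm(d).round(1),"turn/row",(np.linalg.norm(rv)/n).round(2))
    for i in range(n):
        Ri=R@Ro.from_rotvec(rv*i/n,degrees=True).as_matrix()
        print(grip,*np.round(Ri.T@d,1),*np.round(rv/n,2),end="; " if (i+1)%5 else "\n")
    print()
if __name__=="__main__":
    a=[float(v) for v in sys.argv[1:]]; plan(*a[:4],int(a[4]),a[5])
E
python3 plan.py .4805 .301 .22 9.3 10 0.3
```

```text
Traceback (most recent call last):
  File "plan.py", line 16, in <module>
    a=[float(v) for v in sys.argv[1:]]; plan(*a[:4],int(a[4]),a[5])
                                        ~~~~^^^^^^^^^^^^^^^^^^^^^^^
  File "plan.py", line 8, in plan
    rv=Ro.from_matrix(R.T@T).as_rotvec(degrees=True)
       ~~~~~~~~~~~~~~^^^^^^^
  File "scipy/spatial/transform/_rotation.pyx", line 1143, in scipy.spatial.transform._rotation.Rotation.from_matrix
ValueError: Non-positive determinant (left-handed or null coordinate frame) in rotation matrix 0: [[-4.60145301e-01 -8.87843589e-01 -2.53043615e-04]
 [-8.87843043e-01  4.60144654e-01  1.27595994e-03]
 [ 1.01641618e-03 -8.11789982e-04  9.99999154e-01]].
```

```bash
sed -i 's/\[\[q,c,0\],\[-c,q,0\]/[[-q,c,0],[c,q,0]/' plan.py; python3 plan.py .4805 .301 .22 9.3 10 0.3
```

```text
t 0.1 dist/row 38.2 turn/row 6.26
0.3 -36.3 -11.4 2.8 -0.01 0.0 6.26; 0.3 -37.4 -7.4 2.8 -0.01 0.0 6.26; 0.3 -37.9 -3.3 2.8 -0.01 0.0 6.26; 0.3 -38.1 0.9 2.8 -0.01 0.0 6.26; 0.3 -37.8 5.0 2.8 -0.01 0.0 6.26
0.3 -37.0 9.1 2.8 -0.01 0.0 6.26; 0.3 -35.8 13.1 2.8 -0.01 0.0 6.26; 0.3 -34.1 16.9 2.8 -0.01 0.0 6.26; 0.3 -32.1 20.5 2.8 -0.01 0.0 6.26; 0.3 -29.7 23.9 2.8 -0.01 0.0 6.26
```

Call:
{"name": "arm_command", "arguments": {
  "rows": "0.3 -36.3 -11.4 2.8 0 0 6.26; 0.3 -37.4 -7.4 2.8 0 0 6.26; 0.3 -37.9 -3.3 2.8 0 0 6.26; 0.3 -38.1 0.9 2.8 0 0 6.26; 0.3 -37.8 5 2.8 0 0 6.26"
}}

```text
time_s: 0.52
position: [0.3268, 0.4107, 0.234]
tool_rot: [[-0.647, 0.762, -0.0], [0.762, 0.647, -0.0], [0.0, -0.001, -1.0]]
ft_force: [1.1, 0.6, 1.2]
grip_width: 0.0601
```

Call:
{"name": "arm_command", "arguments": {
  "rows": "0.3 -37 9.1 2.8 0 0 6.26; 0.3 -35.8 13.1 2.8 0 0 6.26; 0.3 -34.1 16.9 2.8 0 0 6.26; 0.3 -32.1 20.5 2.8 0 0 6.26; 0.3 -29.7 23.9 2.8 0 0 6.26"
}}

```text
time_s: 0.93
position: [0.4819, 0.2997, 0.2199]
tool_rot: [[-0.156, 0.988, -0.001], [0.988, 0.156, -0.0], [-0.0, -0.001, -1.0]]
ft_force: [0.6, 1.1, 0.4]
grip_width: 0.0595
```

Call:
{"name": "arm_command", "arguments": {
  "rows": "0.3 0 0 0 0 0 0; 0.3 0 0 0 0 0 0"
}}

```text
time_s: 1.1
position: [0.4817, 0.2999, 0.2195]
tool_rot: [[-0.159, 0.987, -0.002], [0.987, 0.159, -0.0], [-0.0, -0.002, -1.0]]
ft_force: [0.1, -0.1, -0.0]
grip_width: 0.0602
```

```bash
python3 - <<'E'
from rig import readout, eyes
import cv2
s=readout.observe(); print(s["position"],s["tool_rot"].round(3).tolist(),s["grip_width"])
i=eyes.get_image("wrist"); m=eyes.camera_model("wrist")
import pickle; pickle.dump(m,open("w1.pkl","wb"))
cv2.imwrite("pics/w1.png",cv2.resize(i[:,:,::-1],(800,600),interpolation=cv2.INTER_CUBIC))
E
python3 plan.py .4805 .301 .22 9.3 1 0.3
```

```text
[0.48169723 0.29993267 0.21945356] [[-0.159, 0.987, -0.002], [0.987, 0.159, -0.0], [-0.0, -0.002, -1.0]] 0.0601594765031466
t 1.15 dist/row 0.3 turn/row 0.08
0.3 0.2 -0.1 -0.2 -0.08 0.0 -0.01;
```

View pics/w1.png

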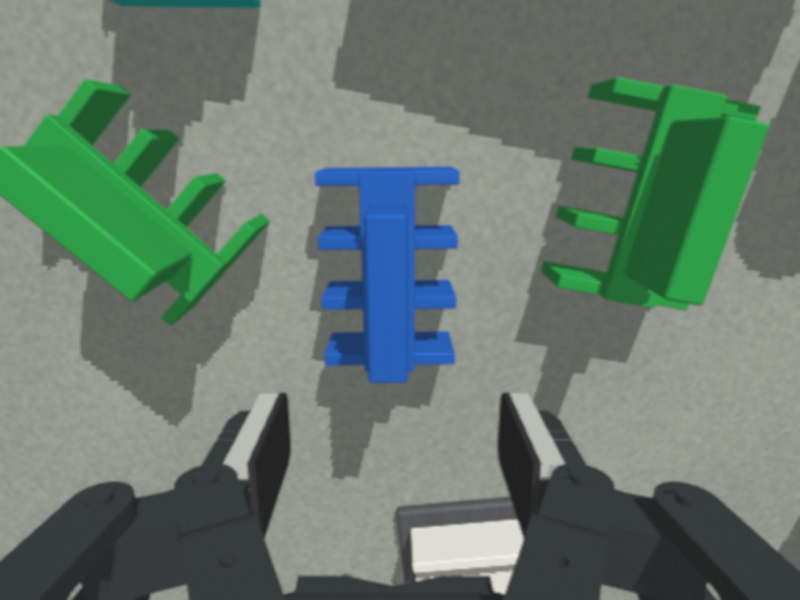

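```bash
python3 - <<'E'
from fit import *; import pickle
m=pickle.load(open("w1.pkl","rb"))
L=[(-10,42,100),(10,42,100),(10,-42,100),(-10,-42,100),(-40,58,40),(40,58,40),(-40,-50,40),(40,-50,40)]
p=np.array([(367,207),(405,207),(408,381),(370,382),(316,170),(458,168),(329,333),(453,333)])/1.5625
t,e,r=fit([(m,L,p)],[.48,.3,.16]); print(t[:2].round(4),np.degrees(t[2]).round(2),e.round(2)); print(r.round(1).tolist())
E
python3 plan.py .4805 .301 .076 9.3 4 0.2
```

```text
[0.4785 0.3051] 10.17 4.01
[-2.1, 1.6, 2.0, 1.2, 0.8, -1.2, -0.6, -1.5, -1.3, -1.9, 1.2, -2.1, -2.9, 11.0, 1.9, 9.8]
t 1.15 dist/row 35.9 turn/row 0.02
0.2 0.0 0.0 35.9 -0.02 0.0 -0.0; 0.2 0.0 0.0 35.9 -0.02 0.0 -0.0; 0.2 0.0 -0.0 35.9 -0.02 0.0 -0.0; 0.2 0.0 -0.0 35.9 -0.02 0.0 -0.0;
```

Run:
```python
from fit import *; import pickle
m=pickle.load(open("w1.pkl","rb")); V=np.array(m["view"]); print("cam",-V[:3,:3].T@V[:3,3])
L=[(-10,42,100),(10,42,100),(10,-42,100),(-10,-42,100),(-40,58,40),(40,58,40),(-40,-58,40),(40,-58,40)]
p=np.array([(367,207),(405,207),(408,381),(370,382),(316,170),(458,168),(326,364),(453,363)])/1.5625
t,e,r=fit([(m,L,p)],[.48,.3,.16]); print(t[:2].round(4),np.degrees(t[2]).round(2),e.round(2)); print(r.round(1).tolist())
```

```text
cam [0.46962804 0.37736752 0.34548293]
[0.4786 0.3041] 10.01 1.42
[-2.0, 3.0, 2.0, 2.6, 0.5, 0.0, -0.9, -0.4, -1.2, -0.9, 1.3, -0.7, -0.8, -0.2, 1.4, -0.5]
```

```bash
python3 plan.py .479 .303 .0745 9.7 4 0.2
```

```text
t 1.15 dist/row 36.3 turn/row 0.1
0.2 0.6 -0.3 36.3 -0.02 0.0 -0.1; 0.2 0.6 -0.3 36.3 -0.02 0.0 -0.1; 0.2 0.6 -0.3 36.3 -0.02 0.0 -0.1; 0.2 0.6 -0.3 36.3 -0.02 0.0 -0.1;
```

Call:
{"name": "arm_command", "arguments": {
  "rows": "0.2 1 -1 36 0 0 -0.2; 0.2 1 -1 36 0 0 -0.2; 0.2 1 0 25 0 0 0; 0.2 0 0 25 0 0 0; 0.2 0 0 23 0 0 0"
}}

```text
time_s: 1.57
position: [0.4766, 0.3049, 0.0742]
tool_rot: [[-0.172, 0.985, -0.001], [0.985, 0.172, -0.0], [0.0, -0.001, -1.0]]
ft_force: [1.0, 0.7, -0.1]
grip_width: 0.0682
```

Call:
{"name": "arm_command", "arguments": {
  "rows": "0.6 0 0 0 0 0 0; 1 0 0 0 0 0 0; 1 0 0 0 0 0 0; 1 0 0 0 0 0 0; 1 0 0 0 0 0 0",
  "squeeze": 50
}}

```text
time_s: 1.98
position: [0.4785, 0.3044, 0.077]
tool_rot: [[-0.169, 0.986, 0.002], [0.986, 0.169, 0.001], [0.001, 0.002, -1.0]]
ft_force: [-3.0, 0.6, 6.0]
grip_width: 0.0195
```

Call:
{"name": "arm_command", "arguments": {
  "rows": "1 0 0 -10 0 0 0; 1 0 0 -30 0 0 0; 1 0 0 -40 0 0 0; 1 0 0 -30 0 0 0; 1 0 0 0 0 0 0"
}}

```text
time_s: 2.4
position: [0.4802, 0.3046, 0.1926]
tool_rot: [[-0.169, 0.986, 0.011], [0.986, 0.169, 0.004], [0.002, 0.012, -1.0]]
ft_force: [1.2, 1.2, -1.7]
grip_width: 0.0197
```

```bash
python3 - <<'E'
from rig import readout, eyes
import cv2,pickle
s=readout.observe(); print(s["position"],s["tool_rot"].round(3).tolist(),s["grip_width"],s["ft_force"])
i=eyes.get_image("wrist"); pickle.dump((eyes.camera_model("wrist"),s),open("w2.pkl","wb"))
cv2.imwrite("pics/w2.png",cv2.resize(i[:,:,::-1],(800,600),interpolation=cv2.INTER_CUBIC))
E
python3 plan.py .600 .045 .19 15 8 1
```

```text
[0.48023109 0.30462872 0.1926152 ] [[-0.169, 0.986, 0.011], [0.986, 0.169, 0.004], [0.002, 0.012, -1.0]] 0.01971515274666048 [ 1.20773824  1.24384465 -1.66913994]
t 2.45 dist/row 35.7 turn/row 0.66
1.0 -34.5 9.4 -0.1 0.05 -0.01 -0.66; 1.0 -34.6 9.0 -0.1 0.05 -0.01 -0.66; 1.0 -34.7 8.6 -0.1 0.05 -0.01 -0.66; 1.0 -34.8 8.2 -0.1 0.05 -0.01 -0.66; 1.0 -34.9 7.8 -0.1 0.05 -0.01 -0.66
1.0 -35.0 7.4 -0.1 0.05 -0.01 -0.66; 1.0 -35.0 7.0 -0.1 0.05 -0.01 -0.66; 1.0 -35.1 6.6 -0.1 0.05 -0.01 -0.66;
```

View pics/w2.png

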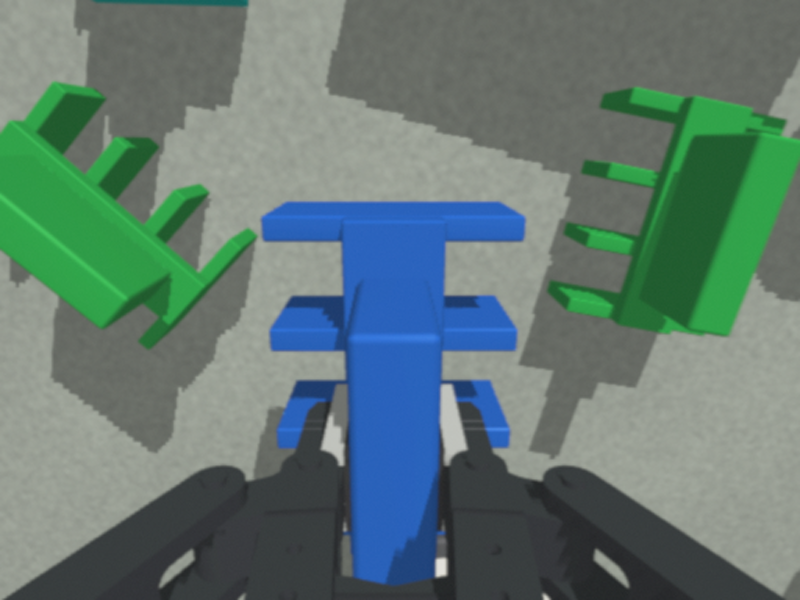

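Run:
```python
from fit import *; import pickle
m,s=pickle.load(open("w2.pkl","rb"))
L=[(-10,42,100),(10,42,100),(-40,50,40),(40,50,40),(-40,14,40),(40,14,40)]
p=np.array([(352,340),(440,338),(262,240),(524,240),(271,350),(517,349)])/1.5625
for z in (.11,.1155,.121):
  t,e,r=fit([(m,L,p)],[.48,.3,.16],z); print(z,t[:2].round(4),np.degrees(t[2]).round(2),e.round(2))
print(r.round(1).tolist(), s["position"])
```

```text
0.11 [0.4817 0.3011] 9.86 2.01
0.1155 [0.4813 0.3025] 9.73 2.42
0.121 [0.4812 0.3041] 9.85 4.1
[-5.5, -0.6, 7.0, 0.4, -4.6, -0.4, 5.8, -1.0, -4.4, 3.6, 4.6, 3.5] [0.48023109 0.30462872 0.1926152 ]
```

Call:
{"name": "arm_command", "arguments": {
  "rows": "1 -34.5 9.4 0 0 0 -0.66; 1 -34.6 9 0 0 0 -0.66; 1 -34.7 8.6 0 0 0 -0.66; 1 -34.8 8.2 0 0 0 -0.66; 1 -34.9 7.8 0 0 0 -0.66"
}}

```text
time_s: 2.87
position: [0.5534, 0.14, 0.1843]
tool_rot: [[-0.226, 0.974, -0.002], [0.974, 0.226, -0.0], [0.0, -0.002, -1.0]]
ft_force: [1.1, 0.6, -1.9]
grip_width: 0.0195
```

Call:
{"name": "arm_command", "arguments": {
  "rows": "1 -35 7.4 0 0 0 -0.66; 1 -35 7 0 0 0 -0.66; 1 -35 6.6 0 0 0 -0.66; 1 0 0 0 0 0 0; 1 0 0 0 0 0 0"
}}

```text
time_s: 3.28
position: [0.5987, 0.043, 0.1839]
tool_rot: [[-0.256, 0.967, -0.003], [0.967, 0.256, 0.0], [0.001, -0.002, -1.0]]
ft_force: [0.7, 0.1, -2.7]
grip_width: 0.0196
```

Run:
```python
from rig import readout, eyes
import cv2,pickle
s=readout.observe(); print(s["position"],s["tool_rot"].round(3).tolist(),s["grip_width"],s["ft_force"])
i=eyes.get_image("wrist"); m=eyes.camera_model("wrist");pickle.dump((m,s),open("w3.pkl","wb"))
cv2.imwrite("pics/w3.png",cv2.resize(i[:,:,::-1],(800,600),interpolation=cv2.INTER_CUBIC))
a=eyes.get_image("scene")[128:268,200:350]; 
b=eyes.get_image("side")[135:275,215:365]
c=[cv2.resize(k[:,:,::-1],(400,373),interpolation=cv2.INTER_CUBIC) for k in (a,b)]
cv2.imwrite("pics/sb3.png",cv2.hconcat(c))
```

```text
[0.59868968 0.04303026 0.18392059] [[-0.256, 0.967, -0.003], [0.967, 0.256, 0.0], [0.001, -0.002, -1.0]] 0.01956043241290746 [ 0.65200452  0.05302934 -2.7128265 ]
```

View pics/sb3.png

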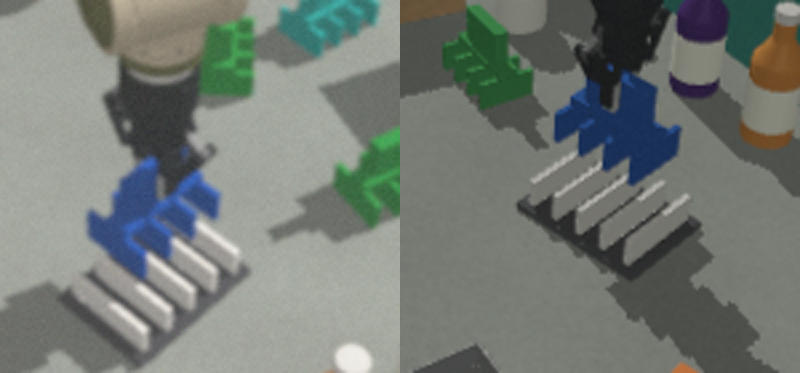

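View pics/w3.png

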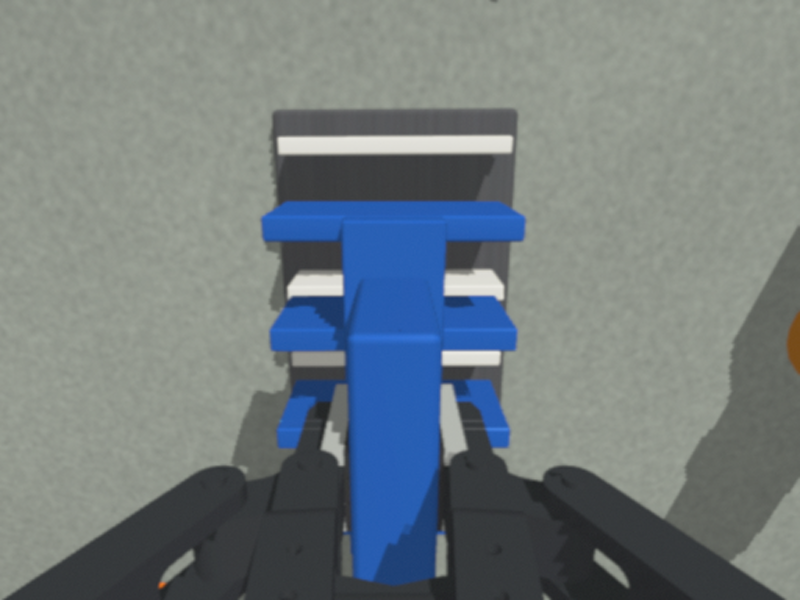

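Run:
```python
from fit import *; import pickle
m,s=pickle.load(open("w3.pkl","rb"))
R=[(-65,90,10),(65,90,10),(-55,76,46),(55,76,46),(-55,68,46),(55,68,46),(-55,32,46),(55,32,46)]
pr=np.array([(273,110),(517,110),(277,136),(512,136),(278,154),(513,153),(288,298),(503,298)])/1.5625
t,e,r=fit([(m,R,pr)],[.6,.04,.26]); print("rack",t[:2].round(4),np.degrees(t[2]).round(2),e.round(2)); print(r.round(1).tolist())
L=[(-10,42,100),(10,42,100),(-40,50,40),(40,50,40),(-40,14,40),(40,14,40)]
p=np.array([(352,340),(440,338),(262,240),(524,240),(271,350),(517,349)])/1.5625
for z in (.095,.101,.107,.113):
  b,e,r=fit([(m,L,p)],[.6,.04,.26],z)
  c,q=np.cos(t[2]),np.sin(t[2]); d=b[:2]-t[:2]
  print(z,"blue",b[:2].round(4),np.degrees(b[2]).round(2),e.round(2),"rel in rack",(d@[c,q]).round(4),(d@[-q,c]).round(4))
```

```text
rack [0.5997 0.0463] 15.0 15.12
[-1.7, -0.3, 1.6, -0.5, 0.0, 0.9, 0.6, 0.8, 0.1, 0.8, -0.7, 1.3, -3.3, -42.6, 2.6, -42.7]
0.095 blue [0.6023 0.0379] 15.24 4.12 rel in rack 0.0003 -0.0087
0.101 blue [0.6015 0.0401] 15.2 2.64 rel in rack 0.0001 -0.0064
0.107 blue [0.6005 0.0418] 15.19 2.1 rel in rack -0.0004 -0.0045
0.113 blue [0.6001 0.0434] 15.04 3.18 rel in rack -0.0004 -0.0029
```

Call:
{"name": "arm_command", "arguments": {
  "rows": "1 2 1 12 0 0 0; 1 2 0.5 12 0 0 0; 1 0 0 10 0 0 0; 1 0 0 5 0 0 0; 1 0 0 0 0 0 0"
}}

```text
time_s: 3.85
position: [0.5985, 0.0496, 0.1452]
tool_rot: [[-0.259, 0.966, -0.002], [0.966, 0.259, 0.0], [0.001, -0.002, -1.0]]
ft_force: [0.2, 0.4, -2.6]
grip_width: 0.0193
```

Run:
```python
from rig import readout, eyes
import cv2,pickle
s=readout.observe(); print(s["position"],s["tool_rot"].round(3).tolist(),s["grip_width"],s["ft_force"])
w=eyes.get_image("wrist"); a=eyes.get_image("scene")[168:278,210:320]; b=eyes.get_image("side")[145:255,240:350]
c=[cv2.resize(k[:,:,::-1],(400,400),interpolation=cv2.INTER_CUBIC) for k in (a,b)]
cv2.imwrite("pics/sb4.png",cv2.hconcat(c)); cv2.imwrite("pics/w4.png",w[:,:,::-1])
```

```text
[0.59851441 0.04955799 0.14515432] [[-0.259, 0.966, -0.002], [0.966, 0.259, 0.0], [0.001, -0.002, -1.0]] 0.01931196799405828 [ 0.24121483  0.41959582 -2.59072061]
```

View pics/sb4.png

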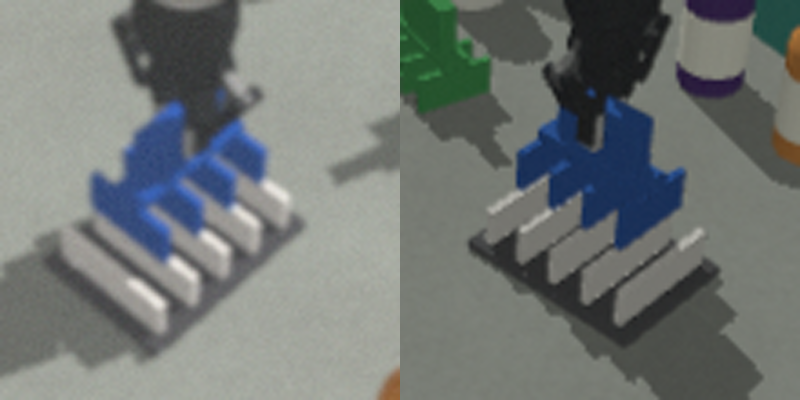

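Run:
```python
from fit import *
S,D=eyes.camera_model("scene"),eyes.camera_model("side")
k=110/400
sa=[(40,-50,0),(40,-14,0),(40,22,0),(40,58,0),(-40,-58,40)]; pa=np.array([(170,257),(202,232),(233,208),(266,180),(94,172)])*k+[210,168]
sb=[(-40,-58,0),(-40,-22,0),(-40,14,0),(-40,50,0),(40,-58,40),(40,-58,0)]; pb=(np.array([(619,250),(585,228),(553,205),(519,187),(684,170),(683,207)])-[400,0])*k+[240,145]
for z in (.066,.070):
 for n,o,r in [("scene",(S,sa,pa),(.6036,.0457,15.07)),("side",(D,sb,pb),(.5966,.0418,14.82))]:
  t,e,_=fit([o],[.6,.045,.26],z); c,q=np.cos(np.radians(15)),np.sin(np.radians(15)); d=t[:2]-r[:2]
  print(z,n,t[:2].round(4),np.degrees(t[2]).round(2),e.round(2),"rel",(d@[c,q]).round(4),(d@[-q,c]).round(4))
```

```text
0.066 scene [0.6    0.0483] 13.5 0.48 rel -0.0028 0.0034
0.066 side [0.6042 0.0508] 12.71 0.45 rel 0.0096 0.0068
0.07 scene [0.6026 0.0465] 13.59 0.53 rel -0.0008 0.0011
0.07 side [0.6011 0.047 ] 12.7 0.43 rel 0.0057 0.0039
```

Call:
{"name": "arm_command", "arguments": {
  "rows": "1 -2 0 8 0 0 0; 1 0 0 8 0 0 0; 1 0 0 8 0 0 0; 1 0 0 8 0 0 0; 1 0 0 0 0 0 0"
}}

```text
time_s: 4.42
position: [0.5989, 0.047, 0.1121]
tool_rot: [[-0.258, 0.966, -0.004], [0.966, 0.258, 0.0], [0.001, -0.003, -1.0]]
ft_force: [0.8, -0.1, -3.2]
grip_width: 0.0193
```

Call:
{"name": "arm_command", "arguments": {
  "rows": "1 0 0 5 0 0 0; 1 0 0 5 0 0 0; 1 0 0 4 0 0 0; 1 0 0 2 0 0 0; 1 0 0 0 0 0 0"
}}

```text
time_s: 4.83
position: [0.5996, 0.047, 0.0978]
tool_rot: [[-0.259, 0.966, -0.001], [0.966, 0.259, 0.0], [0.0, -0.001, -1.0]]
ft_force: [0.9, -0.4, -2.8]
grip_width: 0.0196
```

Call:
{"name": "arm_command", "arguments": {
  "rows": "1 0 0 3 0 0 0; 1 0 0 3 0 0 0; 1 0 0 1 0 0 0; 1 0 0 0 0 0 0"
}}

```text
time_s: 5.17
position: [0.5996, 0.047, 0.091]
tool_rot: [[-0.259, 0.966, -0.001], [0.966, 0.259, 0.0], [0.0, -0.0, -1.0]]
ft_force: [-0.9, -0.5, -1.3]
grip_width: 0.0192
```

Call:
{"name": "arm_command", "arguments": {
  "rows": "1 0 0 1.5 0 0 0; 1 0 0 1 0 0 0; 1 0 0 0 0 0 0"
}}

```text
time_s: 5.42
position: [0.5997, 0.047, 0.0887]
tool_rot: [[-0.259, 0.966, -0.0], [0.966, 0.259, 0.0], [0.0, -0.0, -1.0]]
ft_force: [0.5, -0.7, -2.2]
grip_width: 0.0192
```

Call:
{"name": "arm_command", "arguments": {
  "rows": "1 0 0 1 0 0 0; 1 0 0 1 0 0 0; 1 0 0 0 0 0 0"
}}

```text
time_s: 5.67
position: [0.5998, 0.047, 0.0871]
tool_rot: [[-0.259, 0.966, 0.0], [0.966, 0.259, -0.0], [-0.0, 0.0, -1.0]]
ft_force: [-0.7, -1.2, -0.4]
grip_width: 0.0195
```

Call:
{"name": "arm_command", "arguments": {
  "rows": "1 0 0 1 0 0 0; 1 0 0 0 0 0 0; 1 0 0 0 0 0 0"
}}

```text
time_s: 5.92
position: [0.5998, 0.0469, 0.0871]
tool_rot: [[-0.259, 0.966, 0.001], [0.966, 0.259, -0.0], [-0.001, 0.001, -1.0]]
ft_force: [-4.6, -1.3, 8.8]
grip_width: 0.0195
```

The wrist force stepped from about −2.5 N to +9 N at the expected height, so the fins are on the floor. I'll release, then retreat straight up.

Call:
{"name": "arm_command", "arguments": {
  "rows": "0.4 0 0 0 0 0 0; 0.4 0 0 0 0 0 0; 0.3 0 0 0 0 0 0; 0.3 0 0 0 0 0 0; 0.3 0 0 0 0 0 0"
}}

```text
time_s: 6.33
position: [0.5998, 0.047, 0.0857]
tool_rot: [[-0.259, 0.966, -0.0], [0.966, 0.259, 0.0], [0.0, -0.0, -1.0]]
ft_force: [-0.5, -0.4, -0.2]
grip_width: 0.0599
```

Call:
{"name": "arm_command", "arguments": {
  "rows": "0.3 0 0 -10 0 0 0; 0.3 0 0 -25 0 0 0; 0.3 0 0 -35 0 0 0; 0.3 0 0 -35 0 0 0; 0.3 0 0 -30 0 0 0"
}}

```text
time_s: 6.75
position: [0.5998, 0.047, 0.224]
tool_rot: [[-0.259, 0.966, 0.002], [0.966, 0.259, -0.0], [-0.001, 0.002, -1.0]]
ft_force: [0.3, -0.5, 0.4]
grip_width: 0.0594
```

Call:
{"name": "arm_command", "arguments": {
  "rows": "0.3 0 0 -20 0 0 0; 0.3 0 0 0 0 0 0; 0.3 0 0 0 0 0 0"
}}

```text
time_s: 7.0
position: [0.5999, 0.047, 0.2423]
tool_rot: [[-0.259, 0.966, 0.003], [0.966, 0.259, -0.0], [-0.001, 0.002, -1.0]]
ft_force: [0.6, 1.1, -0.8]
grip_width: 0.0596
```

Run:
```python
from rig import readout, eyes
import cv2,pickle
s=readout.observe(); print(s["time_s"],s["position"],s["grip_width"],s["ft_force"])
w=eyes.get_image("wrist"); pickle.dump((eyes.camera_model("wrist"),s),open("w5.pkl","wb"))
b=eyes.get_image("side"); a=eyes.get_image("scene")
c=[cv2.resize(k[:,:,::-1],(400,300),interpolation=cv2.INTER_CUBIC) for k in (a[168:268,205:338],b[145:245,235:368])]
cv2.imwrite("pics/sb5.png",cv2.vconcat([cv2.hconcat(c),cv2.resize(cv2.hconcat([a,b])[:,:,::-1],(800,300))])); cv2.imwrite("pics/w5.png",cv2.resize(w[:,:,::-1],(800,600),interpolation=cv2.INTER_CUBIC))
```

```text
7.0 [0.59987739 0.04698787 0.24226164] 0.05964728265918544 [ 0.58198539  1.10867775 -0.82949032]
```

View pics/sb5.png

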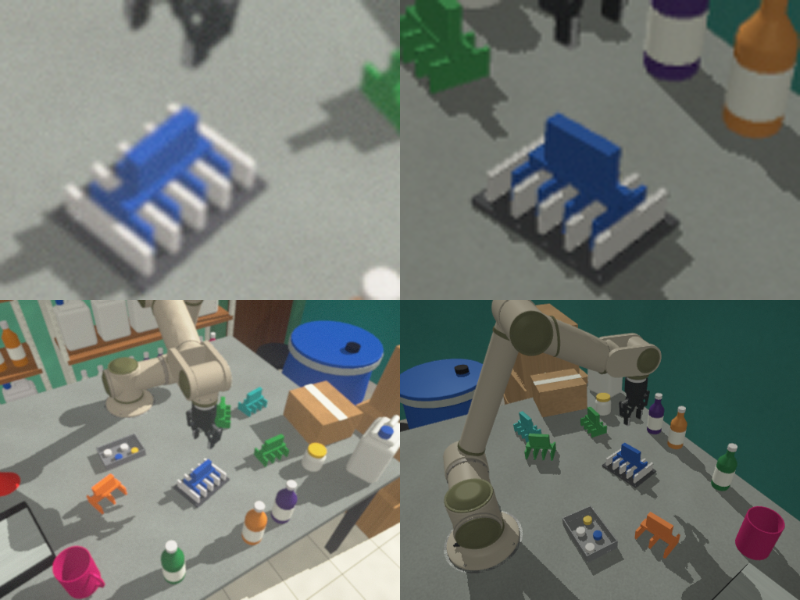

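View pics/w5.png

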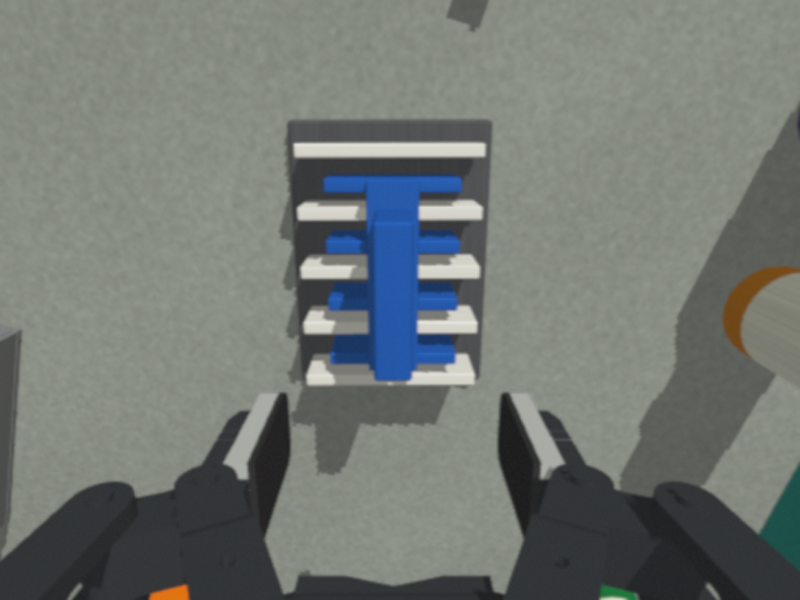

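The pictures show one blue fin in each of the four slots. The divider is centred: its fins span columns 324–461 against white fins at 293–486 and sit mid-slot. It is upright, and the orange divider and look-alikes haven't moved.

```bash
python3 -c "
from rig import env; print(env.close_job())"
```

```text
the job is handed in; nothing more can be done
None
```

The blue four-finned divider is in the drip rack, with one fin in each of the four slots. I gripped it by its rib and lowered it in 1 mm steps at the end. I let go only after the fins touched the floor: the wrist force rose to about +9 N at TCP height 87 mm, as expected from the grasp height. The arm finished clear of everything, and the clock stood at about 7 s when I handed in.

- **Final checks:** the last scene, side and wrist pictures show the divider upright, fully down and about centred. The orange divider and the green and turquoise look-alikes were where they started.
- **Disagreements:** the scene and side cameras differed by several millimetres on the divider's position over the rack: 1–7 mm across the slots and up to 12 mm along the fins. The across-slot error was within the slots' ±10 mm clearance. I took a middle value and saw no side contact on the way down.

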